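Fit the keyed drive spindle to the bench mixer and hold it home

ROBOT

A 6-joint arm with a two-finger parallel gripper is mounted at the origin on a cart in front of the work surface, level with it; the furniture and walls round the work are solid. World frame = base frame: x ahead of the robot, y to its left, z up, the work surface at z = 0. Lengths are in mm, angles in rad, forces in N, time in s.
With the tool pointing down it reaches from about 250 to 775 mm from the base axis. Payload 4 kg.
Tool frame: the origin (TCP) lies on the centre line of the jaws, within the pads' length; the fingertips stand 17 mm ahead of it and the grasp point (between the pads) lies 2 mm behind it; z points along the fingers, y is the line along which they close (so a half turn about z gives the same grasp; the last joint's range is limited). The gripper opens to 94 mm and grips with 3 to 60 N. Pads are 16 mm wide; open, the fingers measure 119 mm over their backs; the gripper's body (75 mm by 177 mm) begins 78 mm behind the grasp point.
Start: joints at [-1.288, 0.087, 1.371, -0, 1.684, -0.103], TCP at [206.964, -509.593, 222.506] pointing down, gripper open.
Joint ranges: [-3.1, 3.1], [-0.76, 2.03], [0.27, 2.55], [-1.08, 4.22], [0.17, 2.65], [-2.57, 2.57]. Speed limits (rad/s): [2.79, 2.79, 3.14, 3.14, 3.14, 3.14].

INTERFACE

Orientations are given as a rotation vector (axis times angle).
In Python, from plant import manip, imaging, ticket gives the robot as it stands.
- The arm moves only by the tool arm_command, never from a script. Its argument "deltas" is a list of rows, each a list of 7 numbers: the shift along the world's x, y, z in units of 40 mm (1.0 is 40 mm), then the turn, a rotation vector about the world's x, y, z in units of 5 degrees (1.0 is 5 degrees), then the opening, from 0 (shut) to 1 (fully open). A call has 1 to 5 rows; each row shifts and turns the commanded pose from where the row before left it; what a row does not reach is not made up. A row lasts 1/10 s, in which the tool goes at most 50 mm and 8.59 degrees, less where a joint would pass 70% of its speed; a pose out of reach is approached as far as the arm can. A call is refused whole if a number of a shift passes 1 or a number of a turn 1, either way. A call with a gripper value outside its range is refused whole. The fingers move at their own pace and stop on an object; "force" is the grip in N (left out, the last holds). Time passes only in rows, so rows that do not move let the fingers close. It gives the time, the measured TCP pose, the force, the opening and the grip force at its end, in the units of the state.
- manip.state(): the state, without advancing time (a new reading comes with each control period).
- imaging.grab_frame(name): name is "scene" or "top" or "wrist"; returns a dict with "color" (400x640x3 uint8, red, green, blue), "depth" (400x640 float32, mm along the optical axis (not along the pixel's ray), 0 where there is no reading), "mtx" (3x3 intrinsics, pixels), "k1" (the pictures are not rectified: a ray, as slopes to the right and down, at radius r is drawn at 1 + k1 r^2 times it, then the intrinsics apply), "cam_to_world" (4x4, takes a point from camera to world coordinates); the wrist camera has in their place "T_tool_cam" (4x4, takes a point from camera to tool coordinates, whose origin is the TCP and whose axes are the flange's). Camera axes: x right, y up, looking along -z (the intrinsics and any distortion apply to the point x, -y, -z); pixel columns grow to the right and rows downward; lengths in mm; the calibration is good to about 2 mm. A picture is of the moment at which its call begins: read the wrist's pose just before it.
- ticket.hand_in(): hands the job in; it is judged then, once.
The state is a dict: "t": time; "qpos": joint angles; "dq": joint speeds; "joint_torque": joint torques, N m; "position": TCP position; "ee_rot": TCP orientation; "wrist_force": force on the tool from outside, world axes, zero at the start; "wrist_torque": the same for the moment, N m; "gripper_width": finger opening in mm; "finger_force": force on a finger pad.
Only numpy, scipy, OpenCV 4.12 (cv2) and the standard library are available. Lean on these libraries where they do the work, as an engineer would, in place of code of your own. Each camera call takes 0.05 s, during which the arm holds its last target. There are 200 camera calls.

TASK

Fit the new drive spindle to the bench mixer. First lift the mixing pot off the drive base and stand it upright on the bench top beside the base; then take the spindle that hangs in the vice, lower its shaft into the hub in the middle of the base, turn it under light pressure until its key slips into the keyway, and press it fully home against the spring, so that its flange sits flush on the hub. Finish while still holding the spindle pressed home, as I shall then tighten its set screw, and leave the spray bottle, the tin and the roll of tape where they stand.

Things in the scene. Friction and masses are not known exactly. Their poses are not given: they have to be found in the camera images.
- pot: Bright steel mixing pot, open on top, 105 mm across the rim, 93 mm high to the rim, 0.36 to 0.59 kg, with a rigid wire bail upright over its mouth. Origin: centre of its underside; z up; the bail spans along its x. At the start it stands on the drive base, underside 68 mm above the bench, on three pads with outer lips that rise 5 mm above its underside (4 mm of play): lift it straight up.
- pot_grip (a point): Middle of the pot's bail: a straight black sleeve, 56 mm long along the pot's x and 14 x 14 mm thick, its centre 142 mm above the pot's underside; 42 mm of free height between the sleeve and the rim. Fingers closing along the pot's y take it.
- drive_base: Fixed low grey drive unit of the mixer, deck 56 mm above the bench. Origin: on the bench below the hub's axis. -x is its front (knob and switch, 75 mm from the axis; 17 mm more with the knob), +x its back (118 mm), width 152 mm. Motor, 54 mm diameter, 87 mm behind the axis, rises 38 mm above the deck. The pot's pads and lips, 38 to 60 mm from the axis, rise at most 17 mm above the deck.
- hub_mouth (a point): Centre of the bore's mouth, on the hub's flat upper face (52 mm diameter, 66 mm above the bench); fixed to the base, axes as the base. Greased bore, 21 mm diameter, with one keyway 8 mm wide, 14.7 mm from axis to back. The keyway's direction is NOT reported: within 0.6 rad of the base's -x, seen from above once the pot is off, or felt by turning. The hub turns only under 0.15 N m and more.
- follower (a joint): Spring-loaded follower in the bore (m): 0 at rest, its top then 24 mm below the hub's face; 0.006 when the spindle is home. It pushes up with about 5 N at 0 and 11 N at 0.006. Let go, a spindle that was home rises again by about 6 mm.
- spindle: Steel drive spindle, 0.18 to 0.29 kg, hanging loose by its flange in the vice. Origin: centre of the flange's underside; z up. Flange 48 mm diameter, 8 mm thick. One key, 6 mm wide, on the shaft's -x side: 13 mm from the axis outside, 2 to 19 mm below the origin. At the start its -x points to the robot (world -x) within 0.6 rad. Home: origin at hub_mouth, key in keyway with 0.1 to 0.2 rad of play.
- spindle_head (a point): Top of the spindle's square head, 38 mm above its origin. The head is 22 mm across flats (flats face the spindle's x and y) and stands 30 mm tall on the flange; fingertips may press on the flange.
- spindle_tip (a point): Lower end of the spindle's round shaft, 30 mm below its origin. The shaft is 18 mm in diameter, its last 4.5 mm tapered to 12 mm; the plain 11 mm below the key enter the bore before the key meets the hub's face.
- bench_vice: Fixed small blue-grey machine vice, 81 x 184 x 62 mm, its screw towards the robot. Origin: centre of its underside. Its jaw tops are 58 mm above the bench; between the jaws are 30 to 33 mm, about 36 mm from its origin along its y, where the spindle hangs.
- spray_bottle: Squeeze bottle, cream with a red nozzle, 53 mm diameter, 160 mm tall, light. Origin: centre of its underside. Must stay where it is.
- tin: Round grey lidded tin, 66 mm diameter, 30 mm high. Origin: centre of its underside. Must stay where it is.
- tape_roll: Roll of black tape lying flat, 60 mm diameter, 18 mm high. Origin: centre of its underside. Must stay where it is.
- cell_stack: Fixed small fuel cell stack left of the drive base, 88 x 77 x 181 mm, with leads on top; origin: centre of its underside. A stiff red lead arches from it, up to 0.25 m high, towards the robot's base and then along the near edge of the bench: keep the arm to the right of it.
There are look-alikes about, which are no part of the job. Several things have the shape of the spindle; the one meant has the colours described above.

How it is judged (in metres and radians):
On the way, in this order (a step that is already met when the one before it is completed fails the run):
1. the pot stands upright on the bench top and has been let go (height (world z) of pot between -0.006 and 0.006 m and angle between pot's own z axis and vertical below 0.1 rad and contact force between the fingers and pot below 0.2 N and linear speed of pot below 0.03 m/s), for 0.2 s.
2. the spindle's key has slipped into the keyway (z of spindle in the frame of hub_mouth below 0.013 m and horizontal distance between spindle and hub_mouth below 0.004 m and angle between spindle's own z axis and vertical below 0.12 rad), for 0.1 s.
At the end, for the whole second after the job is handed in: The fingers (over 3 N on it) hold the spindle home against the spring: flange within 2 mm of the hub's face, axis within 3 mm of the bore's and 0.06 rad of upright, at rest. The pot stands upright on the bench top (within 0.1 rad, underside within 6 mm of it), let go (z of spindle in the frame of hub_mouth below 0.002 m and horizontal distance between spindle and hub_mouth below 0.003 m and angle between spindle's own z axis and vertical below 0.06 rad and contact force between the fingers and spindle above 3 N and contact force between pot and spindle below 0.2 N and linear speed of spindle below 0.02 m/s and height (world z) of pot between -0.006 and 0.006 m and angle between pot's own z axis and vertical below 0.1 rad and contact force between the fingers and pot below 0.2 N); the arm keeps its last pose, push and grip.
It fails at once if the pot is dropped or knocked off (moves faster than 0.5 m/s while the fingers do not touch it) (linear speed of pot above 0.5 m/s and contact force between the fingers and pot below 0.1 N).
It fails at once if the pot tips over (more than 0.7 rad) (angle between pot's own z axis and vertical above 0.7 rad).
It fails at once if the spray bottle, the tin or the roll of tape is moved by more than 20 mm (distance of any of spray_bottle, tin, tape_roll from where it was at the start of the episode above 0.02 m).
It also fails if it takes over 67 s, if anything falls off the work surface, if the arm or the gripper's body presses on something with over 40 N, if the wrist force passes 120 N, or if a joint passes its speed limit or range.

## Working session

There is one attempt and no reset: what is moved stays moved. The work goes in short steps, Python scripts to look and compute and a tool call to move; the robot and the scene stay as the last step left them, time stands still between calls to the robot, and variables do not carry over. Pictures are saved under pics/ and viewed, at most 10 in all, crops included, and the job is handed in when it is done.

Besides the shell and the picture viewer there is one more tool, called as name(argument=value, ...), one argument or row to a line, values as JSON. arm_command: Moves the arm, as the interface text tells. Its arguments: {"type":"object","properties":{"deltas":{"type":"array","items":{"type":"array","items":{"type":"number"}}},"force":{"type":"number"}},"required":["deltas"]}

```bash
mkdir -p pics
cat > h.py <<'E'
import numpy as np, cv2
from plant import manip, imaging, ticket
from scipy.spatial.transform import Rotation as R
def tf(f,s=None):
    if 'cam_to_world' in f: return np.array(f['cam_to_world'])
    T=np.eye(4);T[:3,:3]=R.from_rotvec(s['ee_rot']).as_matrix();T[:3,3]=s['position'];return T@np.array(f['T_tool_cam'])
def slopes(f,uv):
    K=np.array(f['mtx']);uv=np.atleast_2d(np.float64(uv))
    d=np.stack([(uv[:,0]-K[0,2])/K[0,0],(uv[:,1]-K[1,2])/K[1,1]],1);p=d.copy()
    for _ in range(20): p=d/(1+f['k1']*(p**2).sum(1,keepdims=True))
    return p
def onplane(f,uv,z,s=None):
    T=tf(f,s);p=slopes(f,uv);r=np.c_[p[:,0],-p[:,1],-np.ones(len(p))]@T[:3,:3].T
    return T[:3,3]+r*((z-T[2,3])/r[:,2])[:,None]
def cloud(f,s=None):
    T=tf(f,s);h,w=f['depth'].shape;u,v=np.meshgrid(np.arange(w),np.arange(h))
    p=slopes(f,np.c_[u.ravel(),v.ravel()]);d=f['depth'].reshape(-1,1)
    P=np.c_[p[:,:1],-p[:,1:],-np.ones(len(p))]*d@T[:3,:3].T+T[:3,3]
    P[d[:,0]<=0]=np.nan
    return P.reshape(h,w,3)
def save(n,im,sc=1):
    cv2.imwrite(f'pics/{n}.png',cv2.cvtColor(cv2.resize(im,None,fx=sc,fy=sc),cv2.COLOR_RGB2BGR))
E
python3 - <<'E'
from h import *
a=imaging.grab_frame('scene');b=imaging.grab_frame('top')
np.save('scene.npy',a,allow_pickle=True);np.save('top.npy',b,allow_pickle=True)
save('scene',a['color'],1.25);save('top',b['color'],1.25)
for f in(a,b):print(np.round(f['mtx'],1).tolist(),f['k1'],np.round(f['cam_to_world'],2).tolist())
s=manip.state();print(s)
E
```

```text
[[420.5, 0.0, 319.9], [0.0, 420.5, 204.3], [0.0, 0.0, 1.0]] -0.06779739741583463 [[-0.43, 0.5, -0.75, -382.13], [-0.9, -0.23, 0.37, 240.96], [0.01, 0.84, 0.55, 797.72], [0.0, 0.0, 0.0, 1.0]]
[[405.7, 0.0, 319.3], [0.0, 405.7, 201.7], [0.0, 0.0, 1.0]] -0.0007805271290580373 [[-0.01, 0.98, -0.18, 360.82], [-1.0, -0.01, -0.0, -187.13], [-0.01, 0.18, 0.98, 1045.12], [0.0, 0.0, 0.0, 1.0]]
{'t': 0.1, 'qpos': array([-1.28813613e+00,  8.78863163e-02,  1.37206985e+00, -5.07728437e-05,
        1.68358212e+00, -1.03067552e-01]), 'dq': array([ 2.34480356e-04, -3.11274261e-03, -4.41856631e-03, -8.77063261e-04,
        6.04113564e-05, -3.18635963e-04]), 'joint_torque': array([ 1.98089299e-03, -3.41252804e+01, -3.03301656e+01,  7.19242170e-02,
        3.04192014e-02, -1.04615067e-04]), 'position': array([ 206.7998166 , -509.15901473,  221.43520309]), 'ee_rot': array([-3.08144971e+00, -6.01771209e-01,  3.52785728e-04]), 'wrist_force': array([-0.7883918 , -0.25575885,  0.06444027]), 'wrist_torque': array([-0.02283577, -0.02127577, -0.03275713]), 'finger_force': 0.0, 'gripper_width': 94.12663431892796}
```

View pics/scene.png

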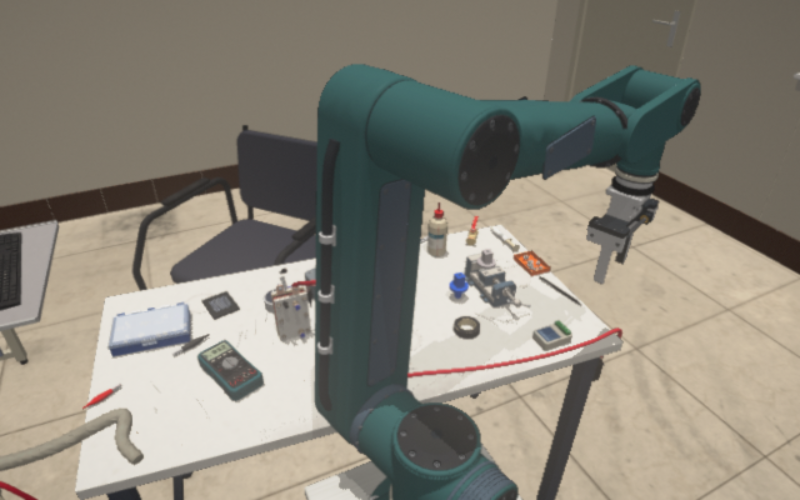

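View pics/top.png

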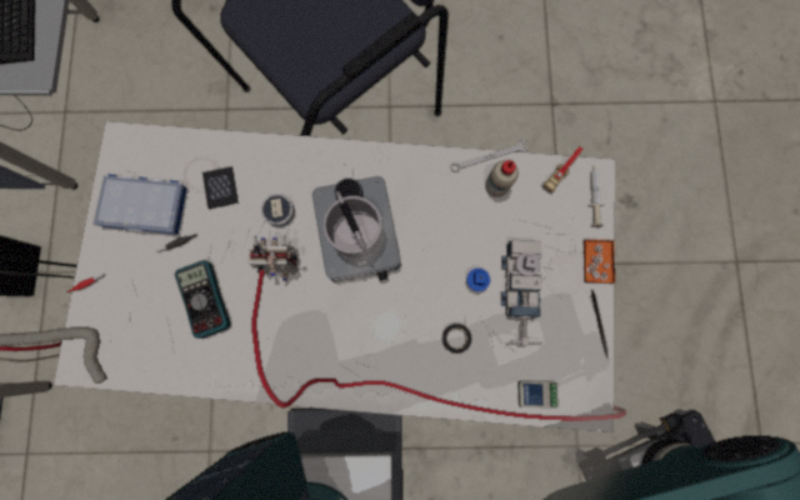

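The scene view is mostly blocked by the arm. In the top view (800-px scale), the pot on the base is at (353,225), the vice with a steel spindle is at (522,258), and a blue spindle-shaped look-alike is at (478,280). The bottle is at (503,175), the tin at (278,210), the tape at (457,338) and the stack at (273,258).

Run:
```python
from h import *
b=np.load('top.npy',allow_pickle=True).item();P=cloud(b)
c=b['color']
save('crop1',np.hstack([c[130:240,240:340],c[180:290,360:460]]),4)
def at(n,u,v): 
    u=int(u*.8);v=int(v*.8);print(n,np.round(np.nanmedian(P[v-1:v+2,u-1:u+2].reshape(-1,3),0)))
for n,u,v in [('bench',430,290),('bench2',430,200),('deck',330,200),('spindle',522,258),('blue',478,280),('bottle',508,165),('tin',278,210),('tape',468,338),('stack',273,258),('motor',348,188),('sleeve',353,225),('vice',510,290),('lead',345,381),('lead2',256,330),('leadend',620,412),('lead3',480,402)]: at(n,u,v)
# sleeve: depth above 185mm near pot
z=P[...,2];m=(z>195)&(z<225);m[:,:230]=0;m[:,360:]=0
q=P[m];print(len(q),q.mean(0),q.min(0),q.max(0))
d=cv2.fitLine(np.float32(q[:,:2]),cv2.DIST_HUBER,0,.01,.01).ravel();print('line',d)
# pot rim ring
m=(z>80)&(z<100);m[:,:230]=0;m[:,360:]=0;q=P[m];print('rim',len(q),q.mean(0),q.min(0),q.max(0))
# spindle head
m=(z>88)&(z<102);m[:,:390]=0;m[:,440:]=0;m[:180]=0;m[260:]=0;q=P[m];print('head',len(q),q.mean(0),q.min(0),q.max(0))
```

```text
bench [ 473. -245.    0.]
bench2 [ 667. -250.   -0.]
deck [653. -44.  55.]
spindle [ 527. -421.   68.]
blue [ 484. -333.   68.]
bottle [ 692. -390.  132.]
tin [641.  69.  30.]
tape [ 375. -317.   17.]
stack [522.  48. 138.]
motor [666. -83.  94.]
sleeve [ 561. -106.  217.]
vice [ 468. -402.   27.]
lead [295. -70.  -1.]
lead2 [388.  46. 236.]
leadend [ 226. -623.  -18.]
lead3 [ 250. -339.    1.]
401 [418.953885   -65.23257859 211.6870319 ] [ 138.61015541 -123.19085527  195.08865806] [625.74118598  -1.35245416 224.94090848]
line [ 9.7876060e-01 -2.0500670e-01  4.1760406e+02 -6.5423477e+01]
rim 523 [611.93879556 -83.1145013   91.13925026] [ 298.07463892 -148.97648278   80.08873508] [689.2951144   32.21219765  99.96112998]
head 91 [ 514.79826064 -433.10280969   95.880108  ] [ 503.30575027 -444.57861537   88.1667478 ] [ 527.09156262 -422.02786318  100.93002832]
```

View pics/crop1.png

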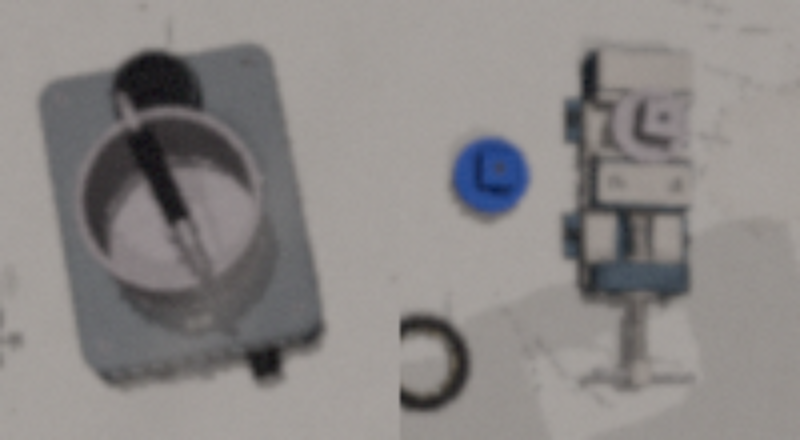

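The steel spindle hangs in the vice at crop (655,120), which is its top-view position. The blue one at crop (490,175) is the look-alike standing on the bench. The tape is at crop (420,365). The pot's bail sleeve runs from (135,110) to (180,215). I choose the steel spindle in the vice at about (515,-433), with its head top at 96 mm as expected. Next I work out the pot pose.

Run:
```python
from h import *
b=np.load('top.npy',allow_pickle=True).item();P=cloud(b);z=P[...,2]
box=(P[...,0]>480)&(P[...,0]<680)&(P[...,1]>-200)&(P[...,1]<0)
q=P[box&(z>205)&(z<225)];print('sleeve',len(q),np.round(np.percentile(q,[2,50,98],axis=0)));d=cv2.fitLine(np.float32(q[:,:2]),cv2.DIST_HUBER,0,.01,.01).ravel();print(d,np.arctan2(d[1],d[0]))
q=P[box&(z>152)&(z<170)];print('rim',len(q),cv2.minEnclosingCircle(np.float32(q[:,:2])),np.round(q.mean(0)))
c=cv2.cvtColor(b['color'],cv2.COLOR_RGB2HSV)
m=(box&(z>48)&(z<62)).astype(np.uint8);q=P[m>0];r=cv2.minAreaRect(np.float32(q[:,:2]));print('deck',r)
s=manip.state();M=R.from_rotvec(s['ee_rot']).as_matrix();print(M.round(3)); 
f=imaging.grab_frame('wrist');print(np.round(f['T_tool_cam'],2).tolist(),f['mtx'][0])
```

```text
sleeve 215 [[ 537. -118.  207.]
 [ 575.  -99.  216.]
 [ 618.  -81.  219.]]
[ 9.0790999e-01  4.1916519e-01  5.7593066e+02 -9.9944603e+01] 0.43252566
rim 340 ((575.5115966796875, -99.09903717041016), 57.7623405456543) [579. -99. 160.]
deck ((596.56982421875, -95.5091781616211), (191.1495819091797, 152.37472534179688), 10.506644248962402)
[[ 0.927  0.376 -0.001]
 [ 0.376 -0.927  0.002]
 [ 0.    -0.002 -1.   ]]
[[0.0, 0.96, 0.29, 83.82], [1.0, -0.0, 0.0, -0.75], [0.0, 0.29, -0.96, -161.7], [0.0, 0.0, 0.0, 1.0]] [298.53244123   0.         321.68648262]
```

Pot and hub axis are both at about (575.5,-99.5); the rim and the deck agree. Bail yaw is 0.433 and base yaw 0.183.

arm_command(
  deltas=[
    [0.75, 0.8, 0.4, 0, 0, 0.1, 1],
    [0.77, 0.85, 0.3, 0, 0, 0.1, 1],
    [0.77, 0.85, 0.3, 0, 0, 0.1, 1],
    [0.77, 0.85, 0.2, 0, 0, 0.1, 1],
    [0.77, 0.85, 0.1, 0, 0, 0.1, 1],
  ],
  force=30,
)

```text
t: 0.65
position: [361.2, -340.3, 275.3]
ee_rot: [3.068, 0.669, 0.001]
wrist_force: [0.1, -1.2, -0.5]
gripper_width: 94.0
finger_force: 0.0
```

arm_command(
  deltas=[
    [0.77, 0.85, 0, 0, 0, 0, 1],
    [0.77, 0.85, 0, 0, 0, 0, 1],
    [0.77, 0.85, 0, 0, 0, 0, 1],
    [0.77, 0.85, 0, 0, 0, 0, 1],
    [0.7, 0.85, 0, 0, 0, 0, 1],
  ],
)

```text
t: 1.15
position: [512.3, -169.9, 274.1]
ee_rot: [-3.069, -0.67, 0.001]
wrist_force: [1.2, -1.1, 0.6]
gripper_width: 94.2
finger_force: 0.0
```

```bash
cat > st.py <<'E'
from h import *
s=manip.state();M=R.from_rotvec(s['ee_rot']).as_matrix()
print('t',round(s['t'],2),'pos',s['position'].round(1),'yaw',round(np.arctan2(M[1,0],M[0,0]),3),'tilt',M[:2,2].round(3),'F',s['wrist_force'].round(1),'T',s['wrist_torque'].round(2),'ff',round(s['finger_force'],1),'w',round(s['gripper_width'],1))
E
python3 st.py
python3 - <<'E'
from h import *
s=manip.state();f=imaging.grab_frame('wrist');save('w1',f['color'],1.25)
P=cloud(f,s);z=P[...,2]
box=(P[...,0]>480)&(P[...,0]<680)&(P[...,1]>-200)&(P[...,1]<0)
q=P[box&(z>205)&(z<225)]
if len(q)>30:
  print('sleeve',len(q),np.round(np.percentile(q,[2,50,98],axis=0)));d=cv2.fitLine(np.float32(q[:,:2]),cv2.DIST_HUBER,0,.01,.01).ravel();print(d,np.arctan2(d[1],d[0]))
E
```

```text
t 1.15 pos [ 512.3 -169.9  274.1] yaw 0.43 tilt [-0.  0.] F [ 1.2 -1.1  0.6] T [0.01 0.06 0.  ] ff 0.0 w 94.2
sleeve 2049 [[ 537. -117.  207.]
 [ 578.  -98.  215.]
 [ 616.  -80.  218.]]
[ 9.1066295e-01  4.1315007e-01  5.7795374e+02 -9.8171768e+01] 0.42591047
```

View pics/w1.png

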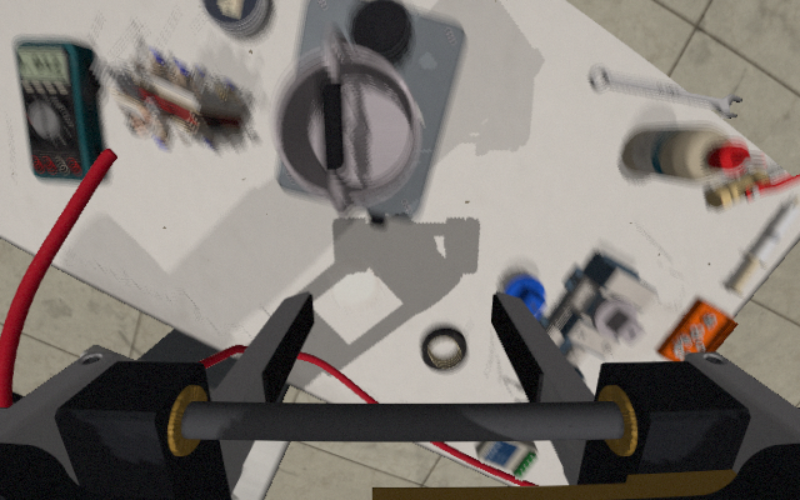

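The wrist view shows the black sleeve at (333,127) on the pot. The fingers are aligned with it, and the blue look-alike is at (525,295).

arm_command(
  deltas=[
    [0.8, 0.85, 0, 0, 0, 0, 1],
    [0.82, 0.95, 0, 0, 0, 0, 1],
    [0, 0, -0.4, 0, 0, 0, 1],
    [0, 0, -0.6, 0, 0, 0, 1],
    [0, 0, -0.65, 0, 0, 0, 1],
  ],
)

```text
t: 1.7
position: [576.5, -99.3, 207.8]
ee_rot: [3.068, 0.671, 0.001]
wrist_force: [-0.3, -0.1, -0.6]
gripper_width: 94.1
finger_force: 0.0
```

arm_command(
  deltas=[
    [0, 0, 0, 0, 0, 0, 0],
    [0, 0, 0, 0, 0, 0, 0],
    [0, 0, 0, 0, 0, 0, 0],
    [0, 0, 0, 0, 0, 0, 0],
    [0, 0, 0, 0, 0, 0, 0],
  ],
  force=40,
)

```text
t: 2.2
position: [576.6, -100.0, 210.1]
ee_rot: [3.068, 0.669, 0.004]
wrist_force: [0.7, -0.3, 0.6]
gripper_width: 57.6
finger_force: 0.0
```

```bash
python3 st.py
```

```text
t 2.2 pos [ 576.6 -100.   210.1] yaw 0.429 tilt [ 0.003 -0.001] F [ 0.7 -0.3  0.6] T [-0.05 -0.04  0.02] ff 0.0 w 57.6
```

arm_command(
  deltas=[
    [0, 0, 0, 0, 0, 0, 0],
    [0, 0, 0, 0, 0, 0, 0],
    [0, 0, 0, 0, 0, 0, 0],
    [0, 0, 0, 0, 0, 0, 0],
    [0, 0, 0, 0, 0, 0, 0],
  ],
)

```text
t: 2.7
position: [576.0, -99.7, 208.4]
ee_rot: [3.069, 0.669, -0.0]
wrist_force: [0.4, -0.4, -0.2]
gripper_width: 17.2
finger_force: 0.0
```

arm_command(
  deltas=[
    [0, 0, 0, 0, 0, 0, 0],
    [0, 0, 0, 0, 0, 0, 0],
    [0, 0, 0, 0, 0, 0, 0],
    [0, 0, 0.2, 0, 0, 0, 0],
    [0, 0, 0.4, 0, 0, 0, 0],
  ],
)

```text
t: 3.2
position: [574.7, -99.6, 229.8]
ee_rot: [-3.067, -0.669, 0.009]
wrist_force: [0.3, 0.2, -5.0]
gripper_width: 13.7
finger_force: 40.0
```

```bash
python3 st.py
```

```text
t 3.2 pos [574.7 -99.6 229.8] yaw 0.429 tilt [-0.006  0.001] F [ 0.3  0.2 -5. ] T [-0.07  0.03  0.02] ff 40.0 w 13.7
```

arm_command(
  deltas=[
    [0, 0, 0.3, 0, 0, 0, 0],
    [0, -0.4, 0.1, 0, 0, 0, 0],
    [0, -0.7, 0, 0, 0, 0, 0],
    [0, -0.8, 0, 0, 0, 0, 0],
    [0, -0.8, 0, 0, 0, 0, 0],
  ],
)

```text
t: 3.7
position: [575.6, -210.0, 247.9]
ee_rot: [3.069, 0.669, -0.002]
wrist_force: [0.5, 0.4, -3.9]
gripper_width: 13.5
finger_force: 40.0
```

arm_command(
  deltas=[
    [0, -0.8, 0, 0, 0, 0, 0],
    [0, -0.4, 0, 0, 0, 0, 0],
    [0, -0.3, -0.2, 0, 0, 0, 0],
    [0, 0, -0.6, 0, 0, 0, 0],
    [0, 0, -0.6, 0, 0, 0, 0],
  ],
)

```text
t: 4.2
position: [576.2, -267.9, 191.8]
ee_rot: [3.069, 0.669, 0.002]
wrist_force: [0.5, -0.3, -4.9]
gripper_width: 13.8
finger_force: 40.0
```

```bash
python3 st.py
```

```text
t 4.2 pos [ 576.2 -267.9  191.8] yaw 0.429 tilt [0.001 0.   ] F [ 0.5 -0.3 -4.9] T [0.03 0.02 0.03] ff 40.0 w 13.8
```

Another 51 mm or so down to TCP 140, slowing at the end.

arm_command(
  deltas=[
    [0, 0, -0.5, 0, 0, 0, 0],
    [0, 0, -0.4, 0, 0, 0, 0],
    [0, 0, -0.2, 0, 0, 0, 0],
    [0, 0, -0.1, 0, 0, 0, 0],
    [0, 0, -0.05, 0, 0, 0, 0],
  ],
)

```text
t: 4.7
position: [576.2, -267.5, 142.6]
ee_rot: [3.069, 0.67, 0.0]
wrist_force: [-0.9, 0.9, -5.8]
gripper_width: 13.4
finger_force: 40.0
```

```bash
python3 st.py
```

```text
t 4.7 pos [ 576.2 -267.5  142.6] yaw 0.43 tilt [ 0. -0.] F [-0.9  0.9 -5.8] T [ 0.02 -0.03 -0.01] ff 40.0 w 13.4
```

arm_command(
  deltas=[
    [0, 0, -0.05, 0, 0, 0, 0],
    [0, 0, -0.03, 0, 0, 0, 0],
    [0, 0, 0, 0, 0, 0, 0],
  ],
)

```text
t: 5.0
position: [576.6, -267.9, 140.4]
ee_rot: [3.068, 0.669, 0.003]
wrist_force: [0.7, 0.1, -3.7]
gripper_width: 13.6
finger_force: 40.0
```

```bash
python3 st.py
```

```text
t 5.0 pos [ 576.6 -267.9  140.4] yaw 0.43 tilt [ 0.002 -0.001] F [ 0.7  0.1 -3.7] T [-0.01 -0.03  0.04] ff 40.0 w 13.6
```

arm_command(
  deltas=[
    [0, 0, -0.03, 0, 0, 0, 0],
    [0, 0, -0.03, 0, 0, 0, 0],
    [0, 0, 0, 0, 0, 0, 0],
  ],
)

```text
t: 5.3
position: [576.8, -267.9, 140.4]
ee_rot: [3.067, 0.669, 0.005]
wrist_force: [-2.1, 2.3, 6.1]
gripper_width: 13.3
finger_force: 40.0
```

```bash
python3 st.py
```

```text
t 5.3 pos [ 576.8 -267.9  140.4] yaw 0.43 tilt [ 0.004 -0.002] F [-2.1  2.3  6.1] T [ 0.38  0.4  -0.01] ff 40.0 w 13.3
```

The pot has landed (6 N up). Release it and rise.

arm_command(
  deltas=[
    [0, 0, 0.03, 0, 0, 0, 1],
    [0, 0, 0.03, 0, 0, 0, 1],
    [0, 0, 0, 0, 0, 0, 1],
    [0, 0, 0, 0, 0, 0, 1],
    [0, 0, 0, 0, 0, 0, 1],
  ],
)

```text
t: 5.8
position: [576.0, -267.8, 139.0]
ee_rot: [-3.069, -0.669, 0.0]
wrist_force: [0.0, 1.0, 0.1]
gripper_width: 50.2
finger_force: 0.0
```

arm_command(
  deltas=[
    [0, 0, 0.2, 0, 0, 0, 1],
    [0, 0, 0.6, 0, 0, 0, 1],
    [0, 0, 0.8, 0, 0, 0, 1],
    [0, 0, 0.8, 0, 0, 0, 1],
    [-0.3, 0, 0.6, 0, 0, 0, 1],
  ],
)

```text
t: 6.3
position: [565.0, -267.8, 262.0]
ee_rot: [3.067, 0.67, 0.004]
wrist_force: [0.2, -1.1, 0.4]
gripper_width: 90.0
finger_force: 0.0
```

arm_command(
  deltas=[
    [-0.8, 0.1, 0, 0, 0, -0.5, 1],
    [-0.9, 0.1, 0, 0, 0, -0.9, 1],
    [-0.9, 0.1, 0, 0, 0, -0.9, 1],
    [-0.3, 0, 0, 0, 0, -0.6, 1],
    [0, 0, 0, 0, 0, 0, 1],
  ],
)

```text
t: 6.8
position: [446.9, -255.8, 260.8]
ee_rot: [3.128, 0.275, 0.002]
wrist_force: [-0.5, 0.5, 0.2]
gripper_width: 93.6
finger_force: 0.0
```

```bash
python3 st.py
python3 - <<'E'
from h import *
s=manip.state();f=imaging.grab_frame('wrist');save('w2',f['color'],1.25);np.save('w2.npy',dict(f=f,s=s),allow_pickle=True)
b=imaging.grab_frame('top');np.save('top2.npy',b,allow_pickle=True)
E
```

```text
t 6.8 pos [ 446.9 -255.8  260.8] yaw 0.175 tilt [ 0.002 -0.002] F [-0.5  0.5  0.2] T [ 0.04  0.01 -0.02] ff 0.0 w 93.6
```

View pics/w2.png

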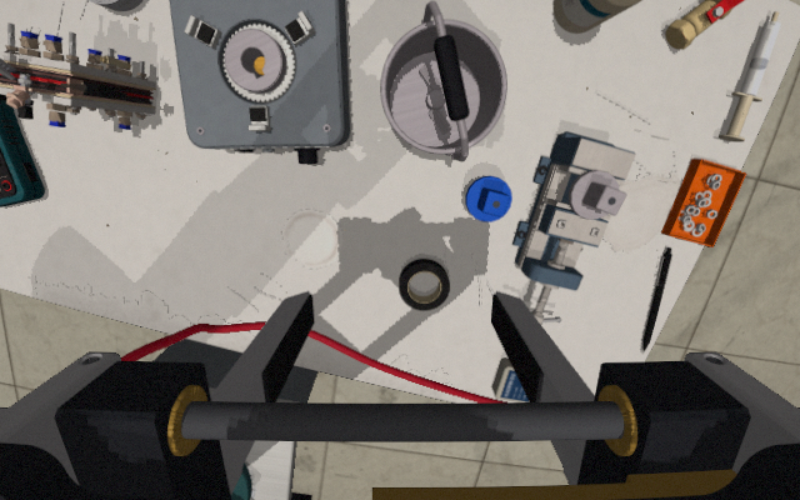

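Wrist view: the pot stands upright at (440,90). The hub is open at (256,62), the steel spindle is in the vice at (600,195), and the blue look-alike is at (488,198). I crop the hub and the spindle.

Run:
```python
from h import *
d=np.load('w2.npy',allow_pickle=True).item();f,s=d['f'],d['s'];c=f['color'];P=cloud(f,s);z=P[...,2]
save('crop2',np.hstack([c[15:85,165:245],c[120:190,440:520]]),5)
X,Y=P[...,0],P[...,1]
near=np.hypot(X-575,Y+100)<32
q=P[near&(z>62)&(z<70)];print('hubface',len(q),np.round(q.mean(0),1),cv2.minEnclosingCircle(np.float32(q[:,:2])))
n2=np.hypot(X-515,Y+433)<35
q=P[n2&(z>90)];print('head',len(q),q.mean(0).round(1),cv2.minAreaRect(np.float32(q[:,:2])))
q=P[n2&(z>62.5)&(z<70)];print('flange',len(q),q.mean(0).round(1),cv2.minEnclosingCircle(np.float32(q[:,:2])))
```

```text
hubface 1556 [575.7 -99.   65.4] ((575.2338256835938, -97.98014831542969), 26.568674087524414)
head 395 [ 513.2 -431.2   95.2] ((512.8832397460938, -432.44580078125), (21.8996524810791, 21.75550079345703), 77.63469696044922)
flange 716 [ 514.6 -426.9   65.8] ((513.6488647460938, -431.316650390625), 24.38128089904785)
```

View pics/crop2.png

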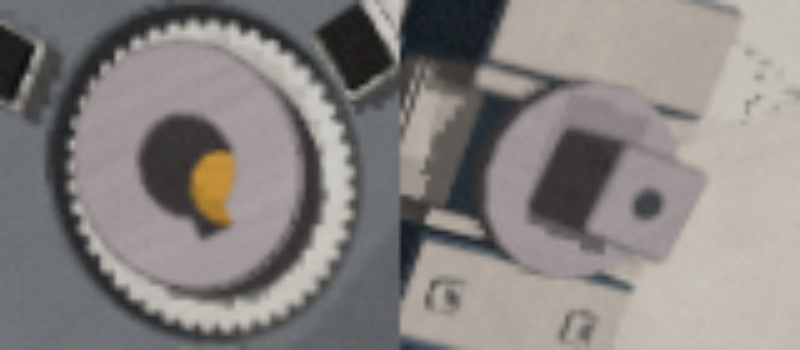

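The hub bore is at crop (185,165), with a keyway notch pointing down to (208,235). The spindle's square head top is at crop (650,203). I compute the directions on the known planes.

Run:
```python
from h import *
d=np.load('w2.npy',allow_pickle=True).item();f,s=d['f'],d['s'];c=f['color']
pt=lambda l,ox,oy:np.array([[ox+(u+.5)/5-.5,oy+(v+.5)/5-.5] for u,v in l])
k=onplane(f,pt([(185,113),(140,160),(187,217),(193,225),(206,240),(232,226)],165,15),66,s).round(1);print(k)
# dark/yellow region mask -> radial extent vs angle about hub
hsv=cv2.cvtColor(c,cv2.COLOR_RGB2HSV);v=hsv[...,2];sa=hsv[...,1]
roi=np.zeros(v.shape,np.uint8);cv2.circle(roi,(202,49),19,1,-1)
m=((v<110)|(sa>100)).astype(np.uint8)*roi
n,l,st,ce=cv2.connectedComponentsWithStats(m);i=l[49,200];cn=max(cv2.findContours((l==i).astype(np.uint8),0,cv2.CHAIN_APPROX_NONE)[0],key=len)[:,0]
q=onplane(f,cn,66,s)[:,:2]
print('area',st[i]);c0=np.array([575.3,-98.5])
for _ in range(5):   # fit circle to non-notch contour points
    r=np.hypot(*(q-c0).T);u=q[np.abs(r-10.5)<2.0]
    A=np.c_[2*u,np.ones(len(u))];x=np.linalg.lstsq(A,(u**2).sum(1),rcond=None)[0];c0=x[:2]
print('bore',c0,np.sqrt(x[2]+c0@c0))
r=np.hypot(*(q-c0).T);t=q[r>12.2]-c0;print('notch',np.c_[t,np.hypot(*t.T)].round(1).tolist());a=t.mean(0);print('dir from -x',np.arctan2(-a[1],-a[0]))
h=onplane(f,pt([(618,148),(708,180),(662,265),(585,235)],440,120),96,s)[:,:2];print('head',h.round(1).tolist(),h.mean(0));
for i in range(4):
    e=h[(i+1)%4]-h[i];print(np.hypot(*e).round(1),np.arctan2(e[1],e[0]).round(3))
```

```text
[[ 586.4  -97.2   66. ]
 [ 575.4  -88.1   66. ]
 [ 565.3  -99.4   66. ]
 [ 563.8 -100.9   66. ]
 [ 561.2 -104.    66. ]
 [ 565.  -109.6   66. ]]
area [193  38  19  25 337]
bore [575.42670595 -98.52373184] 10.270697634233867
notch [[-11.9, -3.3, 12.3], [-12.7, -4.5, 13.5], [-13.8, -4.6, 14.5], [-12.5, -5.6, 13.7], [-12.4, -6.7, 14.1], [-11.2, -7.7, 13.6], [-11.0, -8.9, 14.1], [-9.8, -9.9, 13.9], [-8.7, -9.8, 13.1]]
dir from -x 0.5306420834643283
head [[541.5, -513.7], [538.9, -538.2], [518.3, -535.1], [521.4, -513.7]] [ 530.01177742 -525.1615278 ]
24.6 -1.678
20.8 2.99
21.6 1.428
20.1 -0.005
```

Run:
```python
from h import *
d=np.load('w2.npy',allow_pickle=True).item();f,s=d['f'],d['s'];c=f['color']
p=np.array([(618,148),(708,180),(662,265),(585,235)],float)-[400,0];h=onplane(f,[440,120]+(p+.5)/5-.5,96,s)[:,:2];print(h.mean(0))
for i in range(4):
    e=h[(i+1)%4]-h[i];print(np.hypot(*e).round(1),np.arctan2(e[1],e[0]).round(3))
print(manip.state()['qpos'].round(2))
b=np.load('top2.npy',allow_pickle=True).item();P=cloud(b);z=P[...,2]
n2=np.hypot(P[...,0]-515,P[...,1]+433)<35
q=P[n2&(z>90)];print('head top cam',len(q),q.mean(0).round(1),cv2.minAreaRect(np.float32(q[:,:2])))
```

```text
[ 512.54587968 -432.09092892]
22.7 -1.702
20.7 2.943
20.0 1.405
20.0 -0.063
[-0.63  0.01  1.38  0.    1.75  0.77]
head top cam 0 [nan nan nan] ((0.0, 0.0), (0.0, 0.0), 0.0)<stdin>:9: RuntimeWarning: Mean of empty slice.
  ret = um.true_divide(
```

arm_command(
  deltas=[
    [0.3, -0.8, 0, 0, 0, -0.8, 1],
    [0.35, -0.95, 0, 0, 0, -0.9, 1],
    [0.35, -0.95, 0, 0, 0, -0.9, 1],
    [0.35, -0.95, -0.3, 0, 0, -0.9, 1],
    [0.3, -0.75, -0.7, 0, 0, -0.57, 1],
  ],
)

```text
t: 7.4
position: [516.7, -434.9, 221.2]
ee_rot: [3.125, -0.282, 0.008]
wrist_force: [0.5, 0.3, -0.5]
gripper_width: 94.3
finger_force: 0.0
```

arm_command(
  deltas=[
    [0, 0, -0.8, 0, 0, 0, 1],
    [0, 0, -0.4, 0, 0, 0, 0.7],
    [0, 0, 0, 0, 0, 0, 0.6],
    [0, 0, 0, 0, 0, 0, 0.6],
  ],
)

```text
t: 7.8
position: [514.9, -431.7, 171.0]
ee_rot: [-3.129, 0.279, 0.001]
wrist_force: [-0.4, 0.6, 0.9]
gripper_width: 73.5
finger_force: 0.0
```

```bash
python3 st.py
python3 - <<'E'
from h import *
s=manip.state();f=imaging.grab_frame('wrist');save('w3',f['color'],1.25)
P=cloud(f,s);z=P[...,2];n2=np.hypot(P[...,0]-513,P[...,1]+432)<35
q=P[n2&(z>90)&(z<102)];print('head',len(q),q.mean(0).round(1),cv2.minAreaRect(np.float32(q[:,:2])))
E
```

```text
t 7.8 pos [ 514.9 -431.7  171. ] yaw -0.178 tilt [-0.  0.] F [-0.4  0.6  0.9] T [0.01 0.01 0.01] ff 0.0 w 73.5
head 665 [ 514.  -433.2   95.7] ((512.8682861328125, -433.1355285644531), (21.419082641601562, 22.293333053588867), 79.45553588867188)
```

View pics/w3.png

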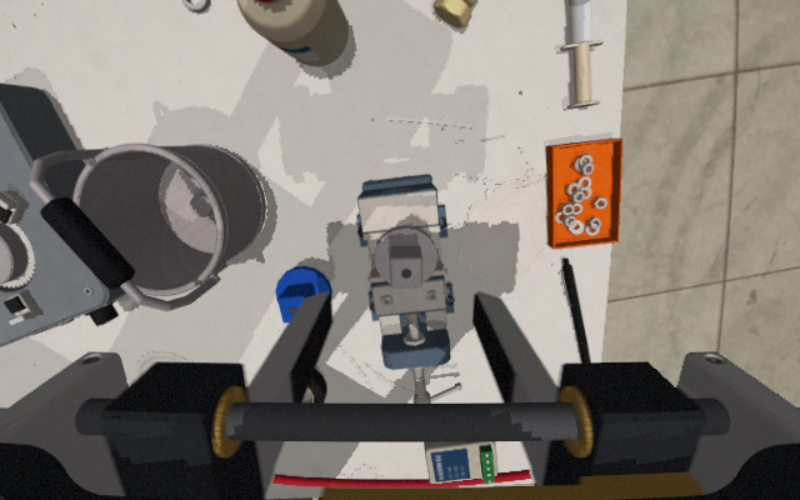

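The wrist view shows the spindle head at (406,262), squared to the fingers. The blue look-alike at (303,292) is outside the fingers.

arm_command(
  deltas=[
    [-0.03, -0.03, -0.6, 0, 0, 0, 0.6],
    [0, 0, -0.8, 0, 0, 0, 0.6],
    [0, 0, -0.5, 0, 0, 0, 0.5],
    [0, 0, -0.2, 0, 0, 0, 0.4],
    [0, 0, 0, 0, 0, 0, 0.4],
  ],
  force=25,
)

```text
t: 8.35
position: [513.1, -432.8, 87.6]
ee_rot: [3.129, -0.28, 0.0]
wrist_force: [0.2, 0.4, 0.0]
gripper_width: 38.3
finger_force: 0.0
```

```bash
python3 st.py
```

```text
t 8.35 pos [ 513.1 -432.8   87.6] yaw -0.178 tilt [ 0. -0.] F [0.2 0.4 0. ] T [ 0.07  0.05 -0.02] ff 0.0 w 38.3
```

arm_command(
  deltas=[
    [0, 0, -0.06, 0, 0, 0, 0.3],
    [0, 0, 0, 0, 0, 0, 0],
    [0, 0, 0, 0, 0, 0, 0],
    [0, 0, 0, 0, 0, 0, 0],
    [0, 0, 0, 0, 0, 0, 0],
  ],
)

```text
t: 8.85
position: [513.6, -433.7, 86.9]
ee_rot: [3.127, -0.28, 0.004]
wrist_force: [0.1, -0.4, 5.1]
gripper_width: 22.0
finger_force: 25.0
```

arm_command(
  deltas=[
    [0, 0, 0, 0, 0, 0, 0],
    [0, 0, 0, 0, 0, 0, 0],
  ],
  force=50,
)

```text
t: 9.05
position: [513.6, -433.7, 86.8]
ee_rot: [3.127, -0.28, 0.004]
wrist_force: [0.1, -0.6, 5.5]
gripper_width: 21.8
finger_force: 50.0
```

```bash
python3 st.py
```

```text
t 9.05 pos [ 513.6 -433.7   86.8] yaw -0.179 tilt [ 0.002 -0.002] F [ 0.1 -0.6  5.5] T [ 0.1   0.06 -0.1 ] ff 50.0 w 21.8
```

arm_command(
  deltas=[
    [0, 0, 0.2, 0, 0, 0, 0],
    [0, 0, 0.4, 0, 0, 0, 0],
    [0, 0, 0.8, 0, 0, 0, 0],
    [0, 0, 0.9, 0, 0, 0, 0],
    [0, 0, 0.9, 0, 0, 0, 0],
  ],
)

```text
t: 9.55
position: [512.3, -432.5, 213.8]
ee_rot: [-3.128, 0.28, 0.003]
wrist_force: [0.0, 0.3, -2.8]
gripper_width: 21.7
finger_force: 50.0
```

```bash
python3 st.py
```

```text
t 9.55 pos [ 512.3 -432.5  213.8] yaw -0.179 tilt [-0.002  0.001] F [ 0.   0.3 -2.8] T [ 0.02 -0.03 -0.02] ff 50.0 w 21.7
```

arm_command(
  deltas=[
    [0, 0.4, 0.6, 0, 0, 0.8, 0],
    [0.1, 0.8, 0, 0, 0, 0.8, 0],
    [0.2, 0.9, 0, 0, 0, 0.8, 0],
    [0.2, 0.9, 0, 0, 0, 0.8, 0],
    [0.2, 0.9, 0, 0, 0, 0.8, 0],
  ],
)

```text
t: 10.05
position: [540.5, -275.5, 237.1]
ee_rot: [-3.129, -0.271, 0.001]
wrist_force: [0.2, 0.4, -3.1]
gripper_width: 22.0
finger_force: 50.0
```

arm_command(
  deltas=[
    [0.2, 0.9, 0, 0, 0, 0.8, 0],
    [0.2, 0.9, 0, 0, 0, 0.8, 0],
    [0.2, 0.9, 0, 0, 0, 0.8, 0],
    [0.2, 0.9, 0, 0, 0, 0.9, 0],
    [0, 0.7, 0, 0, 0, 0.9, 0],
  ],
)

```text
t: 10.55
position: [573.0, -102.6, 237.0]
ee_rot: [-3.026, -0.84, 0.001]
wrist_force: [-0.1, -0.1, -2.8]
gripper_width: 21.7
finger_force: 50.0
```

```bash
python3 st.py
```

```text
t 10.55 pos [ 573.  -102.6  237. ] yaw 0.542 tilt [-0.001  0.001] F [-0.1 -0.1 -2.8] T [ 0.03 -0.04  0.01] ff 50.0 w 21.7
```

arm_command(
  deltas=[
    [0.06, 0.1, -0.6, 0, 0, 0, 0],
    [0, 0, -0.8, 0, 0, 0, 0],
    [0, 0, -0.7, 0, 0, 0, 0],
    [0, 0, -0.4, 0, 0, 0, 0],
    [0, 0, 0, 0, 0, 0, 0],
  ],
)

```text
t: 11.05
position: [572.8, -100.3, 133.4]
ee_rot: [-3.025, -0.832, 0.011]
wrist_force: [0.2, 0.5, -2.8]
gripper_width: 21.6
finger_force: 50.0
```

```bash
python3 st.py
python3 - <<'E'
from h import *
s=manip.state();f=imaging.grab_frame('wrist');g=imaging.grab_frame('scene');np.save('w4.npy',dict(f=f,s=s),allow_pickle=True)
o=np.array([575.4,-98.5,66,1.]);out=[]
def proj(f,T,p):
    c=np.linalg.inv(T)@p;a,b=c[0]/-c[2],-c[1]/-c[2];k=1+f['k1']*(a*a+b*b);K=np.array(f['mtx']);return int(a*k*K[0,0]+K[0,2]),int(b*k*K[1,1]+K[1,2])
for n,F,T in(('w',f,tf(f,s)),('s',g,tf(g))):
    u,v=proj(F,T,o);print(n,u,v);im=F['color'];u=min(max(u,60),580);v=min(max(v,60),340);out.append(im[v-60:v+60,u-60:u+60])
save('crop4',np.hstack(out),3.3)
E
```

```text
t 11.05 pos [ 572.8 -100.3  133.4] yaw 0.537 tilt [-0.008  0.002] F [ 0.2  0.5 -2.8] T [-0.02  0.03  0.06] ff 50.0 w 21.6
w 323 216
s 281 224
```

View pics/crop4.png

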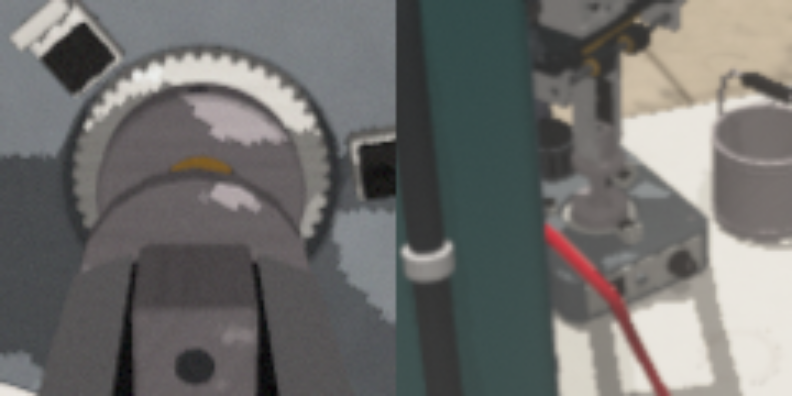

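The wrist crop shows the spindle held between the fingers: head hole at (195,368), flange rim top at (197,178), and the bore's orange behind it. The scene half shows it over the hub. I measure the spindle and the hub in this same wrist frame.

```bash
python3 - <<'E'
from h import *
d=np.load('w4.npy',allow_pickle=True).item();f,s=d['f'],d['s'];P=cloud(f,s)
U=lambda u,v:(263+(u+.5)/3.3-.5,156+(v+.5)/3.3-.5)
def at(u,v):
    a,b=map(round,U(u,v));return np.nanmedian(P[b-1:b+2,a-1:a+2].reshape(-1,3),0).round(1)
print('headtop',at(195,345),at(160,345),at(230,345),'flange',at(197,200),'flange2',at(120,240),'hub',at(150,150),'hub',at(240,130),'head front',at(195,280))
zt=at(195,345)[2]
q=onplane(f,[U(195,368)],zt,s);print('head hole',q.round(1))
zf=at(197,210)[2]
def circ(pts):
    A=np.c_[2*pts,np.ones(len(pts))];x=np.linalg.lstsq(A,(pts**2).sum(1),rcond=None)[0];return x[:2].round(1),np.sqrt(x[2]+x[:2]@x[:2]).round(1)
fl=onplane(f,[U(*p) for p in [(86,240),(120,200),(155,182),(197,176),(240,182),(275,200),(308,240)]],zf,s)[:,:2];print('flange',zf,circ(fl))
hb=onplane(f,[U(*p) for p in [(98,180),(112,140),(145,105),(197,86),(250,102),(285,138),(303,180)]],66,s)[:,:2];print('hub',circ(hb))
M=R.from_rotvec(s['ee_rot']).as_matrix();print(s['position'].round(1),M.round(3)[:,2])
E
python3 st.py
```

```text
headtop [576.2 -97.5 142.6] [573.  -92.2 142.6] [ 579.2 -102.3  142.6] flange [589.6 -89.5 113. ] flange2 [574.6 -80.8 112.8] hub [580.4 -81.5  65.7] hub [595.5 -97.6  65.8] head front [581.8 -94.1 129.8]
head hole [[572.1 -99.8 142.6]]
flange 112.9 (array([572.7, -99.7]), np.float64(24.7))
hub (array([578.2, -97. ]), np.float64(24.9))
[ 572.8 -100.3  133.4] [-0.008  0.002 -1.   ]
t 11.15 pos [ 575.2 -101.   137.4] yaw 0.537 tilt [-0. -0.] F [-0.1  0.1 -2.3] T [-0.01 -0.   -0.  ] ff 50.0 w 21.5
```

Settled, the spindle is centred in the grip within 1 mm and origin = TCP − 28.8. So the tip enters at TCP 125, the key meets the face at 114, the follower at 101, and home is 95. I nudge it onto the hub at (575.5,-98.6) and descend.

arm_command(
  deltas=[
    [0.02, 0.05, 0, 0, 0, 0, 0],
    [0, 0, -0.15, 0, 0, 0, 0],
    [0, 0, -0.15, 0, 0, 0, 0],
    [0, 0, -0.1, 0, 0, 0, 0],
    [0, 0, 0, 0, 0, 0, 0],
  ],
)

```text
t: 11.65
position: [575.4, -98.8, 119.7]
ee_rot: [-3.028, -0.833, 0.003]
wrist_force: [-0.5, -0.8, -2.3]
gripper_width: 21.5
finger_force: 50.0
```

```bash
python3 st.py
```

```text
t 11.65 pos [575.4 -98.8 119.7] yaw 0.537 tilt [-0.002  0.   ] F [-0.5 -0.8 -2.3] T [-0.02  0.02  0.02] ff 50.0 w 21.5
```

arm_command(
  deltas=[
    [0, 0, -0.1, 0, 0, 0, 0],
    [0, 0, -0.08, 0, 0, 0, 0],
    [0, 0, 0, 0, 0, 0, 0],
  ],
)

```text
t: 11.95
position: [575.6, -98.9, 113.0]
ee_rot: [-3.029, -0.833, 0.002]
wrist_force: [0.1, -0.3, -2.1]
gripper_width: 21.6
finger_force: 50.0
```

```bash
python3 st.py
```

```text
t 11.95 pos [575.6 -98.9 113. ] yaw 0.537 tilt [-0.001  0.   ] F [ 0.1 -0.3 -2.1] T [-0.01  0.02 -0.  ] ff 50.0 w 21.6
```

In the bore with no contact. Continue down through the key's contact height.

arm_command(
  deltas=[
    [0, 0, -0.05, 0, 0, 0, 0],
    [0, 0, -0.05, 0, 0, 0, 0],
    [0, 0, 0, 0, 0, 0, 0],
  ],
)

```text
t: 12.25
position: [575.8, -98.9, 109.3]
ee_rot: [-3.029, -0.833, 0.001]
wrist_force: [0.0, -0.9, -2.2]
gripper_width: 21.7
finger_force: 50.0
```

```bash
python3 st.py
```

```text
t 12.25 pos [575.8 -98.9 109.3] yaw 0.537 tilt [-0.001  0.   ] F [ 0.  -0.9 -2.2] T [-0.06 -0.02  0.07] ff 50.0 w 21.7
```

arm_command(
  deltas=[
    [0, 0, -0.08, 0, 0, 0, 0],
    [0, 0, -0.08, 0, 0, 0, 0],
    [0, 0, 0, 0, 0, 0, 0],
  ],
)

```text
t: 12.55
position: [575.6, -98.8, 102.5]
ee_rot: [-3.029, -0.833, 0.002]
wrist_force: [-0.4, 0.7, -1.9]
gripper_width: 21.6
finger_force: 50.0
```

```bash
python3 st.py
```

```text
t 12.55 pos [575.6 -98.8 102.5] yaw 0.537 tilt [-0.001  0.   ] F [-0.4  0.7 -1.9] T [-0.02  0.02  0.  ] ff 50.0 w 21.6
```

The key is in the keyway. Press home to about TCP 94.8, plus a small push.

arm_command(
  deltas=[
    [0, 0, -0.06, 0, 0, 0, 0],
    [0, 0, -0.06, 0, 0, 0, 0],
    [0, 0, -0.05, 0, 0, 0, 0],
    [0, 0, 0, 0, 0, 0, 0],
  ],
  force=60,
)

```text
t: 12.95
position: [576.4, -99.0, 97.7]
ee_rot: [3.028, 0.833, 0.002]
wrist_force: [-2.3, 1.6, 5.2]
gripper_width: 21.7
finger_force: 60.0
```

```bash
python3 st.py
```

```text
t 12.95 pos [576.4 -99.   97.7] yaw 0.537 tilt [ 0.001 -0.   ] F [-2.3  1.6  5.2] T [ 0.18  0.5  -0.05] ff 60.0 w 21.7
```

arm_command(
  deltas=[
    [0, 0, -0.05, 0, 0, 0, 0],
    [0, 0, -0.05, 0, 0, 0, 0],
    [0, 0, 0, 0, 0, 0, 0],
  ],
)

```text
t: 13.25
position: [576.7, -99.1, 94.8]
ee_rot: [3.028, 0.833, 0.003]
wrist_force: [-1.6, 1.2, 7.6]
gripper_width: 21.8
finger_force: 60.0
```

```bash
python3 st.py
```

```text
t 13.25 pos [576.7 -99.1  94.8] yaw 0.537 tilt [ 0.002 -0.001] F [-1.6  1.2  7.6] T [0.16 0.69 0.01] ff 60.0 w 21.8
```

arm_command(
  deltas=[
    [-0.03, 0, -0.04, 0, 0, 0, 0],
    [0, 0, -0.04, 0, 0, 0, 0],
    [0, 0, -0.04, 0, 0, 0, 0],
    [0, 0, 0, 0, 0, 0, 0],
  ],
)

```text
t: 13.65
position: [576.8, -99.1, 94.7]
ee_rot: [3.026, 0.833, 0.01]
wrist_force: [-6.9, 2.4, 22.5]
gripper_width: 21.5
finger_force: 60.0
```

```bash
python3 st.py
```

```text
t 13.65 pos [576.8 -99.1  94.7] yaw 0.537 tilt [ 0.007 -0.002] F [-6.9  2.4 22.5] T [ 0.44  1.68 -0.05] ff 60.0 w 21.5
```

Hard stop at TCP 94.7, matching the predicted home height. I let it settle and check by wrist camera depth.

arm_command(
  deltas=[
    [0, 0, 0, 0, 0, 0, 0],
    [0, 0, 0, 0, 0, 0, 0],
    [0, 0, 0, 0, 0, 0, 0],
  ],
)

```text
t: 13.95
position: [576.8, -99.1, 94.7]
ee_rot: [3.026, 0.833, 0.01]
wrist_force: [-6.2, 2.4, 21.2]
gripper_width: 21.6
finger_force: 60.0
```

```bash
python3 st.py
python3 - <<'E'
from h import *
s=manip.state();f=imaging.grab_frame('wrist');P=cloud(f,s);z=P[...,2];r=np.hypot(P[...,0]-575.5,P[...,1]+98.6)
for a,b in((15,22),(25.2,26)):
    q=z[(r>a)&(r<b)&(z<80)&(z>50)];print(a,len(q),np.percentile(q,[10,50,90]).round(1) if len(q) else '')
q=P[(r<14)&(z>98)&(z<110)];print('head top',len(q),np.median(q,0).round(1) if len(q) else '')
c=P[np.hypot(P[...,0]-576,P[...,1]+268)<60];c=c[c[:,2]>85]
print('pot rim z',len(c),np.percentile(c[c[:,2]<100][:,2],[50,95]).round(1) if len(c) else '')
E
python3 st.py
```

```text
t 13.95 pos [576.8 -99.1  94.7] yaw 0.537 tilt [ 0.007 -0.002] F [-6.2  2.4 21.2] T [ 0.48  1.62 -0.04] ff 60.0 w 21.6
15 662 [73.4 74.1 75. ]
25.2 297 [53.3 63.5 65.6]
head top 1362 [577.6 -97.4 103.7]
pot rim z 920 [91.5 93. ]
t 14.0 pos [576.8 -99.1  94.7] yaw 0.537 tilt [ 0.007 -0.002] F [-6.8  3.1 22.8] T [0.52 1.64 0.03] ff 60.0 w 21.3
```

The flange top is at 74.1 (66 + 8), the head top at 103.7 (104 expected) and the pot rim at 93. The spindle is home, so I hand in.

```bash
python3 -c "from plant import ticket; print(ticket.hand_in())"
```

```text
the job is handed in; nothing more can be done
None
```

The spindle is home in the hub and held there with a 60 N grip and about 22 N of upward reaction at the wrist, the pot stands upright on the bench to the right of the base, and I handed the job in at about 14 s; no verdict came back.

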